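# Raise the galley's drinks card until its lock clicks

## Robot

A 6-joint arm with a two-finger parallel gripper is mounted at the origin on the work surface. World frame = base frame: x ahead of the robot, y to its left, z up, the work surface at z = 0. Lengths are in m, angles in rad, forces in N, time in s.
With the tool pointing down it reaches from about 0.35 to 0.95 m from the base axis. Payload 17.4 kg.
Tool frame: the origin (TCP) lies at the very end of the fingers, on their centre line; the grasp point (between the pads) lies 19 mm behind it; x points along the fingers, z is the direction in which the jaws open and shut, and the axes are right-handed (so a half turn about x gives the same grasp; the last joint's range is limited). The gripper opens to 93 mm and grips with 3 to 60 N. Pads are 15 mm wide; open, the fingers measure 128 mm over their backs; the gripper's body (75 mm by 188 mm) begins 65 mm behind the grasp point.
Start: joints at [-1.359, 0.116, 1.442, -0, 1.584, -0.038], TCP at [0.167, -0.654, 0.219] pointing down, gripper open.
Joint ranges: [-2.83, 2.83], [-0.83, 2.19], [0.07, 2.5], [-1.14, 4.28], [0.01, 3], [-2.97, 2.97]. Speed limits (rad/s): [1.89, 1.89, 2.22, 3.14, 3.14, 3.14].

## Interface

Orientations are given as a 3x3 rotation matrix whose columns are the frame's x, y, z axes.
In Python, from workcell import ctrl gives the robot as it stands.
- The arm moves only by the tool carry_out, never from a script. Its argument "steps" is a list of rows, each a list of 7 numbers: the opening, from -1 (shut) to 1 (fully open), then the shift along the tool's x, y, z in m, then the turn, a rotation vector about the tool's x, y, z in rad. In form: [[gripper, dx, dy, dz, ax, ay, az], ...]. A call has exactly 5 rows; each row shifts and turns the pose as measured when the row begins, along the tool's axes as they then stand; what a row does not reach is not made up. A row lasts 1/8 s, in which the tool goes at most 62.5 mm and 10.7 degrees, less where a joint would pass 70% of its speed; a pose out of reach is approached as far as the arm can. A call with a gripper value outside its range is refused whole. The fingers move at their own pace and stop on an object; "squeeze" is the grip in N (left out, the last holds). Time passes only in rows, so rows that do not move let the fingers close, or fill a call up. It gives the time, the measured TCP pose, the force and the opening at its end, in the units of the state.
- ctrl.get_state(): the state, without advancing time (a new reading comes with each control period).
- ctrl.read_camera(name): name is "side" or "top" or "wrist"; returns a dict with "pixels" (480x640x3 uint8, red, green, blue), "fov_y" (degrees; the focal length in pixels is half the picture's height over the tangent of half this angle, whatever the lens; pixels are square), "cx", "cy" (the principal point, pixels), "k1" (the pictures are not rectified: a ray, as slopes to the right and down, at radius r is drawn at 1 + k1 r^2 times it, then the intrinsics apply), "rvec" (rotation vector, rad) and "tvec" (3), from world to camera coordinates, as OpenCV has them. Camera axes: x right, y down, z forward; pixel columns grow to the right and rows downward; lengths in m; the calibration is good to about 2 mm. A picture is of the moment at which its call begins. There is no depth.
- ctrl.close_job(): hands the job in, once; it reports no verdict.
The state is a dict: "time": time; "joint_pos": joint angles; "joint_velocities": joint speeds; "joint_torque": joint torques, N m; "tool_pos": TCP position; "tool_rot": TCP orientation; "wrist_force": force on the tool from outside, world axes, zero at the start; "ft_torque": the same for the moment, N m; "grip_width": finger opening in m.
Only numpy, scipy, OpenCV 4.12 (cv2) and the standard library are available. Lean on these libraries where they do the work, as an engineer would, in place of code of your own. Each camera call takes 0.05 s, during which the arm holds its last target. There are 200 camera calls.

## Task

Pull the drinks-card holder out of its leaning tube by the orange grip until the red lock button clicks out of the hole in the tube, then let go so that the card stays locked up there. Leave the carton, the cup stack and the bottle standing where they are.

Things in the scene. Friction and masses are not known exactly. Their poses are not given: they have to be found in the camera images.
- stand: Fixed card stand. Steel foot 190 x 150 x 20 mm; origin on the counter, foot from x -75 to +115, y -75 to +75 mm; z up. An aluminium outer tube (32 x 44 mm, 135 mm long, black collar on top) starts at x +60 mm, height 20 mm, and leans 32 degrees from vertical towards the stand's own -x, roughly to the robot. A 10 mm lamp post rises at x +100, y +60 mm to 390 mm.
- lamp (a point): Centre of the underside of the white lamp bar (36 mm along the stand's x, 130 mm along its y, 16 mm thick), fixed 376 mm above the counter. It hangs over the grip, just on its +x side: a tool held vertically over the grip hits it, a tool in line with the leaning tube passes it (bar about 100 mm from the tube's axis line).
- grip (a point): Centre of the orange grip block on top of the sliding holder: 22 mm in its x, 38 mm in y, 30 mm in z; pinch across x or y. z: along the tube, up and out (pull direction, 32 degrees from vertical); y: level, across the stand; x: out of the card's face. Below it a neck 12 x 18 mm, then the card, 130 mm wide (y), 60 mm high (z), top edge 37 mm below this point.
- holder (a joint): How far the holder is drawn out, m: 0 fully in, end stop at 0.088; the lock catches at 0.085. Stiff sliding fit (about 5 N of friction, plus about 3 N of weight): it stays where it is left, but only the lock holds it against a push.
- lock_button (a joint): The red spring button (14 mm across) on the inner tube, sliding at right angles to the tube: about 0 while hidden inside the outer tube, springs to 0.010 when the holder reaches the lock position and it comes out of the hole; it then stands about 6 mm proud of the tube and blocks the holder from going back.
- button_hole (a point): Centre of the black-rimmed hole in the outer tube's upper, +x face, where the red button comes out. Same axes as the stand.
- carton: Green and orange drinks carton, 70 x 70 mm, 220 mm high, standing loose; origin at the centre of its underside.
- cups: Stack of white paper cups, 80 mm across at the top, 140 mm high, standing loose; origin at the centre of its underside.
- bottle: Amber bottle with red cap, 60 mm across, 200 mm high, standing loose; origin at the centre of its underside.
Mind the look-alikes: they are no part of the job. Leave any pink or yellow look-alike of the cups alone. There is more than one size of the bottle; the job needs the larger.

How it is judged:
On the way:
1. the holder is drawn out and the lock button has sprung out (value of joint lock_button above 0.007 m and value of joint holder above 0.082 m), for 0.2 s.
At the end, for the whole second after the job is handed in: The red button stands out by more than 7 of its 10 mm, the holder is drawn out by more than 82 mm (locks at 85), and carton, cups and bottle stand upright (within 0.2 rad) less than 30 mm from where they began (all of step 1 and distance of each of carton, cups, bottle from where it was at the start of the episode below 0.03 m and angle between each of carton, cups, bottle's own z axis and vertical below 0.2 rad); the robot touches nothing.
It fails at once if carton, cups or bottle knocked over (angle between any of carton, cups, bottle's own z axis and vertical above 0.5 rad).
It also fails if it takes over 32 s, if anything falls off the work surface, if the arm or the gripper's body presses on something with over 40 N, if the wrist force passes 120 N, or if a joint passes its speed limit or range.

## Working session

There is one attempt and no reset: what is moved stays moved. The work goes in short steps, Python scripts to look and compute and a tool call to move; the robot and the scene stay as the last step left them, time stands still between calls to the robot, and variables do not carry over. Pictures are saved under pics/ and viewed, about 8 in all and at most 12, crops included, and the job is handed in when it is done.

Besides the shell and the picture viewer there is one more tool, called after "Emit:" in YAML: its name, and indented under it one key for each argument. carry_out: Moves the arm, as the interface text tells. Its arguments: {"type":"object","properties":{"steps":{"type":"array","items":{"type":"array","items":{"type":"number"}}},"squeeze":{"type":"number"}},"required":["steps"]}

```bash
mkdir -p pics; cat > h.py <<'E'
import numpy as np, cv2, json
from workcell import ctrl
def shot(n,f):
    c=ctrl.read_camera(n); cv2.imwrite('pics/'+f+'.png',c['pixels'][:,:,::-1]); np.save('pics/'+f+'.npy',{k:v for k,v in c.items()},allow_pickle=True); return c
def load(f): return np.load('pics/'+f+'.npy',allow_pickle=True).item()
def K(c):
    f=240/np.tan(np.radians(c['fov_y'])/2); return np.array([[f,0,c['cx']],[0,f,c['cy']],[0,0,1.]]),np.array([c['k1'],0,0,0,0.])
def ray(c,u,v):
    k,d=K(c); R=cv2.Rodrigues(np.array(c['rvec'],float))[0]; t=np.array(c['tvec'],float).ravel()
    p=cv2.undistortPoints(np.array([[[u,v]]],float),k,d).ravel()
    w=R.T@np.array([p[0],p[1],1]); return -R.T@t,w/np.linalg.norm(w)
def proj(c,P):
    k,d=K(c); return cv2.projectPoints(np.atleast_2d(np.array(P,float)),np.array(c['rvec'],float),np.array(c['tvec'],float),k,d)[0][:,0]
def atz(c,u,v,z):
    o,w=ray(c,u,v); return o+w*(z-o[2])/w[2]
def tri(L):
    A=0;b=0;rs=[ray(*l) for l in L]
    for o,w in rs: M=np.eye(3)-np.outer(w,w); A=A+M; b=b+M@o
    x=np.linalg.solve(A,b); return x,[np.linalg.norm((np.eye(3)-np.outer(w,w))@(x-o)) for o,w in rs]
E
python3 -c "
from h import *
for n in ('side','top'):
    c=shot(n,n+'0'); print(n,c['fov_y'],c['k1'],ray(c,320,240))
print(ctrl.get_state())"
```

```text
side 48.509574184366514 0.005057132499526842 (array([0.21666725, 0.8548199 , 0.8718588 ]), array([ 0.36755664, -0.71934814, -0.58944073]))
top 51.25309665500242 -0.1273555689079635 (array([0.48432218, 0.08874709, 1.37847938]), array([ 0.07600043,  0.0147224 , -0.99699909]))
{'time': 0.1, 'joint_pos': array([-1.35879113e+00,  1.16433900e-01,  1.44217169e+00,  1.96626522e-05,
        1.58401329e+00, -3.77752229e-02]), 'joint_velocities': array([-9.73529286e-05, -1.28463847e-03, -8.27502420e-04, -5.94870182e-04,
       -2.64138308e-03, -9.47140256e-04]), 'joint_torque': array([ 9.14478296e-04, -7.22895312e+01, -6.23865509e+01,  7.81122129e-02,
        2.28407106e-02, -5.79825655e-05]), 'tool_pos': array([ 0.16682988, -0.65387493,  0.21799841]), 'tool_rot': array([[-1.96718395e-04,  9.68966668e-01,  2.47191340e-01],
       [ 1.00738696e-03,  2.47191411e-01, -9.68966146e-01],
       [-9.99999473e-01,  5.84038662e-05, -1.02475148e-03]]), 'wrist_force': array([-0.35232267, -0.07116808, -0.25472215]), 'ft_torque': array([-0.00448833, -0.02026318, -0.05613958]), 'grip_width': 0.09304300861492128}
```

View pics/side0.png

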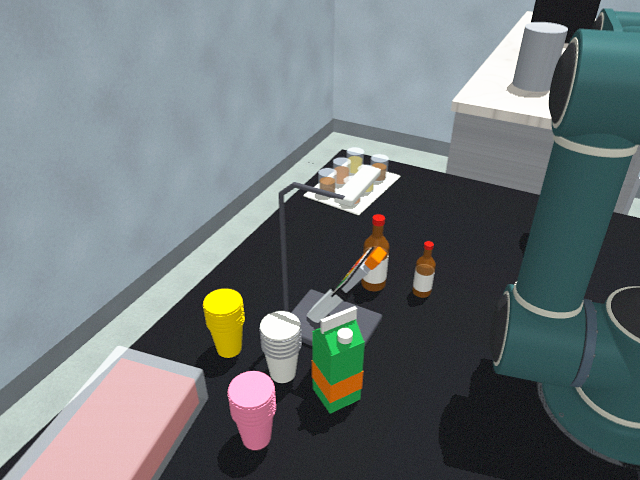

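View pics/top0.png

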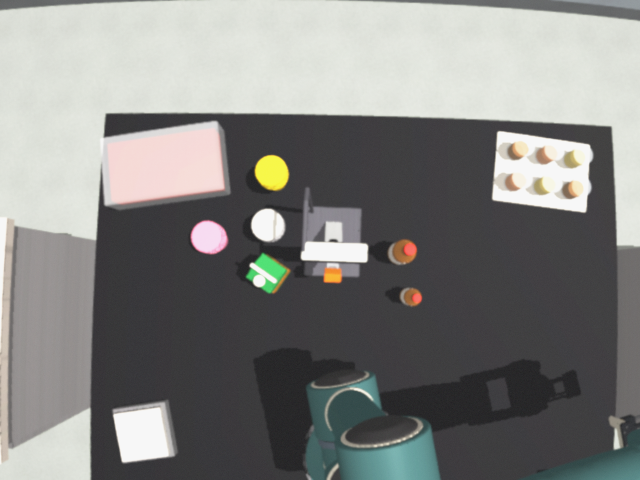

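The side view shows the grip at about (376,258), lamp bar end (360,185), carton (338,370) and cups (281,345). In the top view the grip is at (333,275), lamp bar (334,252), foot corners about (303,207), (361,208), (361,276), and big bottle (403,251).

```bash
python3 -c "
from h import *
a=cv2.imread('pics/top0.png')[190:300,240:430]; b=cv2.imread('pics/side0.png')[165:345,270:430]
a=cv2.resize(a,None,fx=4,fy=4,interpolation=2)[:440]; b=cv2.resize(b,None,fx=3.3,fy=3.3,interpolation=2)
cv2.imwrite('pics/ca.png',a); cv2.imwrite('pics/cb.png',b)
for n in('top0','side0'):
  c=load(n); h=cv2.cvtColor(c['pixels'],cv2.COLOR_RGB2HSV); m=cv2.inRange(h,(8,200,120),(18,255,255))
  k,l,s,ce=cv2.connectedComponentsWithStats(m)
  print(n,[(s[i].tolist(),ce[i].round(1).tolist()) for i in range(1,k) if s[i][4]>25])
"
```

```text
top0 [([326, 270, 14, 5, 55], [332.3, 271.6])]
side0 [([365, 237, 23, 33, 252], [376.4, 254.2]), ([418, 257, 17, 10, 72], [426.8, 261.1]), ([312, 361, 52, 42, 859], [336.7, 384.6])]
```

View pics/ca.png

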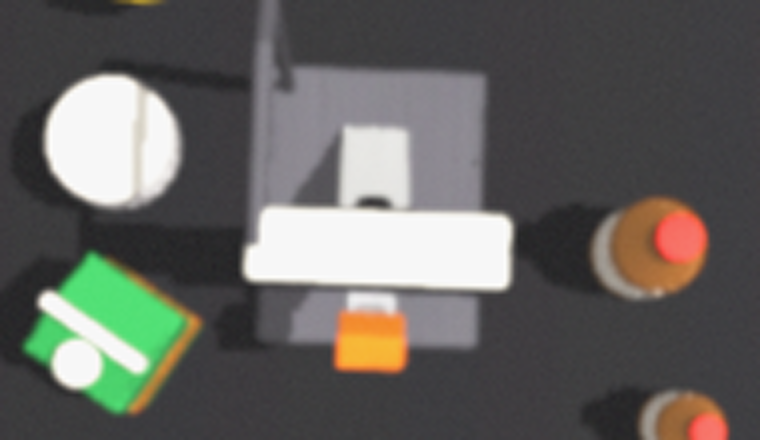

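View pics/cb.png

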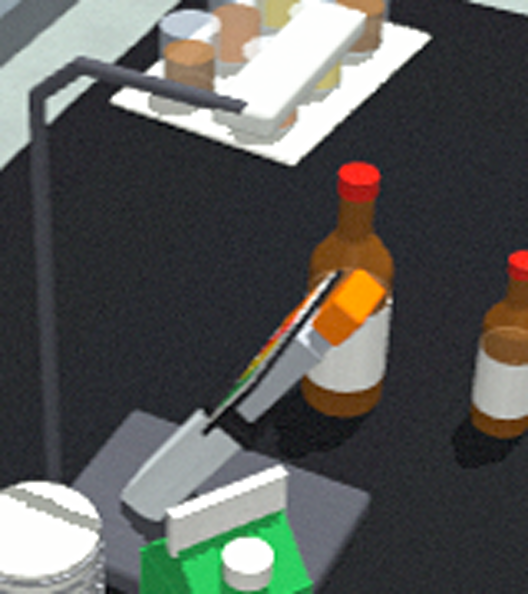

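```bash
python3 -c "
from h import *
from scipy.optimize import least_squares
t=load('top0'); s=load('side0')
T=lambda x,y:(x/4+240,y/4+190)
S=lambda x,y:(x/3.3+270,y/3.3+165)
cor=[((.115,-.075),T(487,73)),((-.075,-.075),T(477,348)),((-.075,.075),T(258,342))]
W=np.array([atz(t,*p,.02)[:2] for _,p in cor]); print(W, np.linalg.norm(W[0]-W[1]),np.linalg.norm(W[2]-W[1]))
g,e=tri([(t,*T(371,342)),(s,*S(350,306))]); print('grip',g,e)
def M(p,P): c,q=np.cos(p[2]),np.sin(p[2]); return np.array([p[0]+c*P[0]-q*P[1],p[1]+q*P[0]+c*P[1],P[2]])
obs=[(t,(x,y,.02),p) for (x,y),p in cor]+[(s,(-.075,-.075,.02),S(370,497)),(s,(.115,-.075,.02),S(136,411))]
f=lambda p:np.concatenate([proj(c,M(p,P))[0]-o for c,P,o in obs])
r=least_squares(f,[.6,0,0]); p=r.x; print('stand',p,r.fun.round(1))
c,q=np.cos(p[2]),np.sin(p[2]); d=np.r_[g[:2]-p[:2],g[2]]; l=np.array([c*d[0]+q*d[1],-q*d[0]+c*d[1],d[2]]); print('grip local',l)
u=l-[.06,0,.02]; a=np.array([-np.sin(np.radians(32)),0,np.cos(np.radians(32))]); print('along',u@a,'off',u-a*(u@a))
# silhouette prediction of grip
x=np.array([a[2],0,-a[0]])
for along in (u@a-.005,u@a,u@a+.005):
  C=np.array([.06,0,.02])+a*along
  B=[M(p,C+x*i*.011+np.array([0,1,0])*j*.019+a*k*.015) for i in(-1,1) for j in(-1,1) for k in(-1,1)]
  for n,cc in(('t',t),('s',s)):
    z=proj(cc,B); lo,hi=z.min(0),z.max(0)
    print(along.round(4),n,((lo-[240,190])*4,(hi-[240,190])*4) if n=='t' else ((lo-[270,165])*3.3,(hi-[270,165])*3.3))
for n,u,v,zz in(('carton',268,273,.22),('cups',268,225,.14),('bottle cap',*T(681,237),.2),('small cap',*T(707,432),.15)): print(n,atz(t,u,v,zz))
print('lamp',[atz(t,*T(*k),.392) for k in((246,282),(510,291),(512,214),(262,208))])
"
```

```text
[[ 6.77575916e-01 -3.56586419e-03]
 [ 4.89631543e-01  1.93537172e-04]
 [ 4.90495552e-01  1.48627263e-01]] 0.1879819677843628 0.1484362408534299
grip [0.49150814 0.07487762 0.2315898 ] [np.float64(0.0005822047741935118), np.float64(0.0005822047741937278)]
stand [ 0.56449304  0.07599677 -0.01519246] [-1.  -0.3 -0.7  0.5 -1.3 -0.1  1.5 -1.8 -0.5 -1.9]
grip local [-0.07295947 -0.0022278   0.2315898 ]
along 0.24989611453856475 off [-0.0005347  -0.0022278  -0.00033412]
0.2449 t (array([332.63323228, 304.35095733]), array([400.96998802, 366.81789241]))
0.2449 s (array([303.60207117, 269.10480455]), array([384.38126148, 354.63817146]))
0.2499 t (array([332.40892576, 308.77334254]), array([401.01037349, 371.5413056 ]))
0.2499 s (array([308.07098325, 264.64724936]), array([389.09937557, 350.4455531 ]))
0.2549 t (array([332.18289715, 313.22952327]), array([401.05099504, 376.3010485 ]))
0.2549 s (array([312.57041575, 260.15942795]), array([393.84956351, 346.22432528]))
carton [0.49339318 0.22452397 0.22      ]
cups [0.61341063 0.23754964 0.14      ]
bottle cap [ 0.5568072  -0.10787001  0.2       ]
small cap [ 0.44037898 -0.13360811  0.15      ]
lamp [array([0.51819265, 0.13887419, 0.392     ]), array([0.51655647, 0.00864454, 0.392     ]), array([0.55463155, 0.00824904, 0.392     ]), array([0.55493322, 0.13189126, 0.392     ])]
```

```bash
cat >> h.py <<'E'
from scipy.spatial.transform import Rotation as Ro, Slerp
yaw=-0.0145; th=np.radians(32); cy,sy=np.cos(yaw),np.sin(yaw)
a=np.array([-np.sin(th)*cy,-np.sin(th)*sy,np.cos(th)]); ys=np.array([-sy,cy,0])
RT=np.c_[-a,np.cross(-ys,-a),-ys]; G=np.array([.4915,.0745,.2315])
def plan(p,R,n,g=1,only=5):
    s=ctrl.get_state(); p0=s['tool_pos']; R0=s['tool_rot']; sl=Slerp([0,1],Ro.from_matrix([R0,R])); rows=[]
    for i in range(n):
        A=sl(i/n).as_matrix();B=sl((i+1)/n).as_matrix()
        rows.append([g]+(A.T@(p-p0)/n).round(3).tolist()+Ro.from_matrix(A.T@B).as_rotvec().round(3).tolist())
    print('t',s['time'],'F',s['wrist_force'].round(1),'w',s['grip_width'].round(4),'q',s['joint_pos'].round(2)); print(*rows[:only],sep='\n')
E
python3 -c "
from h import *
s=ctrl.get_state(); R=Slerp([0,1],Ro.from_matrix([s['tool_rot'],RT]))(.5).as_matrix()
plan(np.array([.32,-.30,.39]),R,10,1,10); print(G+.1*a)"
```

```text
Traceback (most recent call last):
  File "h.py", line 29, in plan
    print('t',s['time'],'F',s['wrist_force'].round(1),'w',s['grip_width'].round(4),'q',s['joint_pos'].round(2)); print(*rows[:only],sep='\n')
                                                          ^^^^^^^^^^^^^^^^^^^^^
AttributeError: 'float' object has no attribute 'round'
```

```bash
sed -i "s/s\['grip_width'\].round(4)/round(s['grip_width'],4)/" h.py
python3 -c "
from h import *
s=ctrl.get_state(); R=Slerp([0,1],Ro.from_matrix([s['tool_rot'],RT]))(.5).as_matrix()
plan(np.array([.32,-.30,.39]),R,10,1,10); print(G+.1*a)"
```

```text
t 0.1 F [-0.4 -0.1 -0.3] w 0.093 q [-1.36  0.12  1.44  0.    1.58 -0.04]
[1, -0.017, 0.024, -0.031, 0.013, -0.004, 0.028]
[1, -0.017, 0.024, -0.031, 0.013, -0.004, 0.028]
[1, -0.016, 0.024, -0.031, 0.013, -0.004, 0.028]
[1, -0.016, 0.024, -0.031, 0.013, -0.004, 0.028]
[1, -0.015, 0.024, -0.031, 0.013, -0.004, 0.028]
[1, -0.014, 0.024, -0.032, 0.013, -0.004, 0.028]
[1, -0.014, 0.024, -0.032, 0.013, -0.004, 0.028]
[1, -0.013, 0.024, -0.032, 0.013, -0.004, 0.028]
[1, -0.013, 0.024, -0.033, 0.013, -0.004, 0.028]
[1, -0.012, 0.024, -0.033, 0.013, -0.004, 0.028]
[0.43851364 0.07526836 0.31630481]
```

Emit:
carry_out:
  steps:
    - [1, -0.017, 0.024, -0.031, 0.013, -0.004, 0.028]
    - [1, -0.017, 0.024, -0.031, 0.013, -0.004, 0.028]
    - [1, -0.016, 0.024, -0.031, 0.013, -0.004, 0.028]
    - [1, -0.016, 0.024, -0.031, 0.013, -0.004, 0.028]
    - [1, -0.015, 0.024, -0.031, 0.013, -0.004, 0.028]

```text
time: 0.72
tool_pos: [0.246, -0.4723, 0.303]
tool_rot: [[0.143, 0.973, 0.179], [0.019, 0.178, -0.984], [-0.99, 0.144, 0.007]]
wrist_force: [0.7, 0.1, 1.0]
grip_width: 0.0926
```

Emit:
carry_out:
  steps:
    - [1, -0.014, 0.024, -0.032, 0.013, -0.004, 0.028]
    - [1, -0.014, 0.024, -0.032, 0.013, -0.004, 0.028]
    - [1, -0.013, 0.024, -0.032, 0.013, -0.004, 0.028]
    - [1, -0.013, 0.024, -0.033, 0.013, -0.004, 0.028]
    - [1, -0.012, 0.024, -0.033, 0.013, -0.004, 0.028]

```text
time: 1.35
tool_pos: [0.326, -0.2891, 0.3919]
tool_rot: [[0.285, 0.952, 0.109], [0.02, 0.107, -0.994], [-0.958, 0.285, 0.011]]
wrist_force: [1.5, -0.5, -0.0]
grip_width: 0.0929
```

```bash
python3 -c "
from h import *
print(ctrl.get_state()['tool_pos']);plan(G+.13*a,RT,10,1,10)"
```

```text
[ 0.32601196 -0.28912049  0.3918531 ]
t 1.35 F [ 1.5 -0.5 -0. ] w 0.0929 q [-0.96 -0.52  1.73  0.25  1.78  0.58]
[1, 0.008, 0.012, -0.035, 0.012, -0.004, 0.027]
[1, 0.008, 0.011, -0.035, 0.012, -0.004, 0.027]
[1, 0.009, 0.01, -0.036, 0.012, -0.004, 0.027]
[1, 0.009, 0.01, -0.036, 0.012, -0.004, 0.027]
[1, 0.009, 0.009, -0.036, 0.012, -0.004, 0.027]
[1, 0.009, 0.008, -0.036, 0.012, -0.004, 0.027]
[1, 0.009, 0.008, -0.036, 0.012, -0.004, 0.027]
[1, 0.009, 0.007, -0.036, 0.012, -0.004, 0.027]
[1, 0.009, 0.006, -0.036, 0.012, -0.004, 0.027]
[1, 0.009, 0.006, -0.036, 0.012, -0.004, 0.027]
```

Emit:
carry_out:
  steps:
    - [1, 0.008, 0.012, -0.035, 0.012, -0.004, 0.027]
    - [1, 0.008, 0.011, -0.035, 0.012, -0.004, 0.027]
    - [1, 0.009, 0.01, -0.036, 0.012, -0.004, 0.027]
    - [1, 0.009, 0.01, -0.036, 0.012, -0.004, 0.027]
    - [1, 0.009, 0.009, -0.036, 0.012, -0.004, 0.027]

```text
time: 1.98
tool_pos: [0.3754, -0.1012, 0.3671]
tool_rot: [[0.418, 0.907, 0.042], [0.009, 0.042, -0.999], [-0.908, 0.418, 0.009]]
wrist_force: [0.3, 0.5, 0.5]
grip_width: 0.0929
```

```bash
python3 -c "
from h import *
print(ctrl.get_state()['tool_pos']);plan(G+.13*a,RT,5,1,10)"
```

```text
[ 0.37540363 -0.10123116  0.36711059]
t 1.975 F [0.3 0.5 0.5] w 0.0929 q [-0.49 -0.8   1.94  0.21  1.62  1.09]
[1, 0.009, 0.008, -0.035, 0.011, -0.004, 0.025]
[1, 0.009, 0.007, -0.035, 0.011, -0.004, 0.025]
[1, 0.009, 0.007, -0.035, 0.011, -0.004, 0.025]
[1, 0.009, 0.006, -0.035, 0.011, -0.004, 0.025]
[1, 0.009, 0.005, -0.035, 0.011, -0.004, 0.025]
```

```bash
cat >> h.py <<'E'
D=[([-1.35879,.116434,1.442172],[.16683,-.653875,.217998],[0,.001,-1]),([-.96,-.52,1.73],[.32601,-.28912,.39185],[.285,.02,-.958])]
def fit():
    s=ctrl.get_state(); d=D+[(s['joint_pos'],s['tool_pos'],s['tool_rot'][:,0])]
    A=[];b=[]
    for q,p,x in d:
        er=np.array([np.cos(q[0]),np.sin(q[0]),0]);p=np.array(p);x=np.array(x); f=q[1]+q[2]
        A+=[[np.sin(q[1]),np.sin(f),er@x,1,0],[np.cos(q[1]),np.cos(f),x[2],0,1]]; b+=[er@p,p[2]]
    x,r,_,sv=np.linalg.lstsq(np.array(A),np.array(b),rcond=None); return x,np.array(A)@x-b,sv
E
python3 -c "
from h import *
x,r,sv=fit(); print(x.round(4),r.round(4),sv.round(3)); print(ctrl.get_state()['joint_pos'])"
```

```text
[0.4158 0.615  0.2888 0.012  0.087 ] [ 0.0006  0.0007 -0.0005 -0.0036 -0.0001  0.0029] [2.933 2.454 0.468 0.223 0.077]
[-0.49036004 -0.79915429  1.94164663  0.20670898  1.61631261  1.08643315]
```

```bash
cat >> h.py <<'E'
def q23(X,p,x):
    from scipy.optimize import least_squares
    L1,L2,Lt,a1,d1=X; W=p-Lt*x; r=np.hypot(W[0],W[1])-a1; z=W[2]-d1
    f=lambda q:[L1*np.sin(q[0])+L2*np.sin(q[0]+q[1])-r,L1*np.cos(q[0])+L2*np.cos(q[0]+q[1])-z]
    s=least_squares(f,[-.7,1.9]); return s.x,np.abs(s.fun).max(),np.degrees(np.arctan2(W[1],W[0]))
E
python3 -c "
from h import *
X=fit()[0]; s=ctrl.get_state(); print(q23(X,s['tool_pos'],s['tool_rot'][:,0]))
for tilt in (32,26,20,14):
  t=np.radians(tilt); x=np.array([np.sin(t),0,-np.cos(t)])
  for k in (-.03,-.02,0,.03,.055,.066,.1): 
    q,e,y=q23(X,G+k*a+.0*x,x); print(tilt,k,q.round(3),round(q[0]+q[1],2),round(e,4))
"
```

```text
(array([-0.79859911,  1.94661542]), np.float64(8.185563338258817e-12), np.float64(-22.1915728745029))
32 -0.03 [-0.686  2.188] 1.5 0.0
32 -0.02 [-0.699  2.182] 1.48 0.0
32 0 [-0.724  2.168] 1.44 0.0
32 0.03 [-0.757  2.144] 1.39 0.0
32 0.055 [-0.78  2.12] 1.34 0.0
32 0.066 [-0.789  2.109] 1.32 0.0
32 0.1 [-0.813  2.073] 1.26 0.0
26 -0.03 [-0.609  2.119] 1.51 0.0
26 -0.02 [-0.622  2.113] 1.49 0.0
26 0 [-0.646  2.099] 1.45 0.0
26 0.03 [-0.678  2.076] 1.4 0.0
26 0.055 [-0.702  2.054] 1.35 0.0
26 0.066 [-0.711  2.044] 1.33 0.0
26 0.1 [-0.736  2.008] 1.27 0.0
20 -0.03 [-0.532  2.05 ] 1.52 0.0
20 -0.02 [-0.544  2.045] 1.5 0.0
20 0 [-0.568  2.032] 1.46 0.0
20 0.03 [-0.6    2.011] 1.41 0.0
20 0.055 [-0.624  1.99 ] 1.37 0.0
20 0.066 [-0.633  1.98 ] 1.35 0.0
20 0.1 [-0.659  1.946] 1.29 0.0
14 -0.03 [-0.455  1.984] 1.53 0.0
14 -0.02 [-0.467  1.979] 1.51 0.0
14 0 [-0.491  1.967] 1.48 0.0
14 0.03 [-0.523  1.947] 1.42 0.0
14 0.055 [-0.547  1.928] 1.38 0.0
14 0.066 [-0.557  1.918] 1.36 0.0
14 0.1 [-0.583  1.887] 1.3 0.0
```

```bash
cat >> h.py <<'E'
t28=np.radians(28); xt=np.array([np.sin(t28)*cy,np.sin(t28)*sy,-np.cos(t28)]); RT=np.c_[xt,np.cross(-ys,xt),-ys]
E
python3 -c "
from h import *
X=fit()[0]; s=ctrl.get_state(); p0=s['tool_pos']; P=G-.07*xt
for f in (.2,.4,.6,.8,1): x=s['tool_rot'][:,0]*(1-f)+xt*f; print(q23(X,p0+f*(P-p0),x/np.linalg.norm(x))[0])
plan(P,RT,6,1,6)"
```

```text
[-0.8113781   1.98125647]
[-0.8103151   2.00917411]
[-0.79536035  2.03010019]
[-0.7670725   2.04378776]
[-0.72647768  2.05004189]
t 1.975 F [0.3 0.5 0.5] w 0.0929 q [-0.49 -0.8   1.94  0.21  1.62  1.09]
[1, 0.017, 0.009, -0.029, 0.009, -0.003, 0.009]
[1, 0.017, 0.008, -0.029, 0.009, -0.003, 0.009]
[1, 0.017, 0.008, -0.029, 0.009, -0.003, 0.009]
[1, 0.017, 0.007, -0.029, 0.009, -0.003, 0.009]
[1, 0.017, 0.007, -0.029, 0.009, -0.003, 0.009]
[1, 0.017, 0.007, -0.029, 0.009, -0.003, 0.009]
```

Emit:
carry_out:
  steps:
    - [1, 0.025, 0.03, -0.01, 0.009, -0.003, 0.009]
    - [1, 0.02, 0.016, -0.03, 0.009, -0.003, 0.009]
    - [1, 0.014, 0, -0.034, 0.009, -0.003, 0.009]
    - [1, 0.014, 0, -0.034, 0.009, -0.003, 0.009]
    - [1, 0.014, 0, -0.034, 0.009, -0.003, 0.009]

```text
time: 2.6
tool_pos: [0.4533, 0.0486, 0.3056]
tool_rot: [[0.463, 0.886, -0.007], [-0.006, -0.004, -1.0], [-0.886, 0.463, 0.004]]
wrist_force: [0.4, -0.2, -0.1]
grip_width: 0.0931
```

```bash
python3 -c "
from h import *
plan(G-.07*xt,RT,1,1,10)"
```

```text
t 2.6 F [ 0.4 -0.2 -0.1] w 0.0931 q [ 0.08 -0.72  2.01 -0.04  1.37  1.65]
[1, 0.013, -0.001, -0.027, 0.009, -0.0, 0.007]
```

Emit:
carry_out:
  steps:
    - [1, 0.0, -0.001, -0.014, 0.005, 0, 0.004]
    - [1, 0.0, 0, -0.013, 0.004, 0, 0.003]
    - [1, 0, 0, 0, 0, 0, 0]
    - [1, 0, 0, 0, 0, 0, 0]
    - [1, 0, 0, 0, 0, 0, 0]

```text
time: 3.22
tool_pos: [0.4518, 0.0782, 0.3026]
tool_rot: [[0.467, 0.884, -0.01], [-0.005, -0.009, -1.0], [-0.884, 0.467, 0.0]]
wrist_force: [0.2, 0.4, -0.1]
grip_width: 0.0932
```

```bash
python3 -c "
from h import *
plan(G+.022*xt,RT,5,1,10)
s=shot('side','s1');w=shot('wrist','w1')
i=np.hstack([cv2.resize(s['pixels'][150:350,260:460],(480,480)),cv2.resize(w['pixels'],(320,240))[[0]*0+list(range(240))+[0]*240]])
cv2.imwrite('pics/m1.png',i[:,:,::-1])
print('wristproj',proj(w,[G,G+.015*a+.019*ys,G+.015*a-.019*ys])/2)
print('sideproj',(proj(s,[G,ctrl.get_state()['tool_pos']])-[260,150])*2.4)"
```

```text
t 3.225 F [ 0.2  0.4 -0.1] w 0.0932 q [ 0.17 -0.71  2.02 -0.09  1.36  1.75]
[1, 0.021, 0.0, 0.001, 0.001, -0.0, 0.001]
[1, 0.021, 0.0, 0.001, 0.001, -0.0, 0.001]
[1, 0.021, 0.0, 0.001, 0.001, -0.0, 0.001]
[1, 0.021, 0.0, 0.001, 0.001, -0.0, 0.001]
[1, 0.021, 0.0, 0.001, 0.001, -0.0, 0.001]
wristproj [[161.77104737 121.69084175]
 [147.12705575 125.43010311]
 [176.72490639 125.55035123]]
sideproj [[279.44233795 258.44466955]
 [331.81650254 202.66957332]]
```

View pics/m1.png

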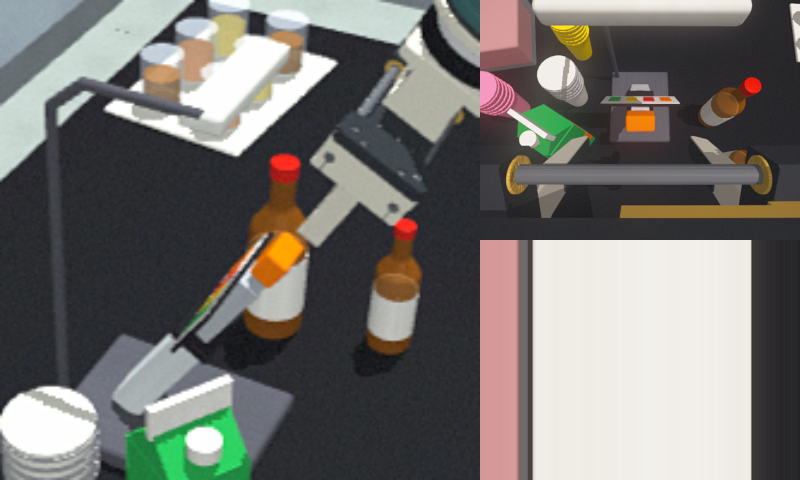

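The side picture has the grip at (279,258) and the wrist inset at (161,121). Both match the estimate within about 1 px, and the fingers straddle the grip, so I descend.

Emit:
carry_out:
  steps:
    - [1, 0.022, 0, 0.001, 0, 0, 0.001]
    - [1, 0.022, 0, 0.001, 0, 0, 0.001]
    - [1, 0.022, 0, 0.001, 0, 0, 0]
    - [0.6, 0.022, 0, 0, 0, 0, 0]
    - [0.6, 0, 0, 0, 0, 0, 0]

```text
time: 3.95
tool_pos: [0.4944, 0.0727, 0.2237]
tool_rot: [[0.47, 0.883, -0.014], [-0.006, -0.012, -1.0], [-0.883, 0.47, -0.0]]
wrist_force: [-0.8, 0.5, -0.2]
grip_width: 0.0777
```

```bash
python3 -c "
from h import *
plan(G+.022*xt,RT,1,0.6,10)"
```

```text
t 3.95 F [-0.8  0.5 -0.2] w 0.0777 q [ 0.14 -0.62  2.09 -0.08  1.18  1.73]
[0.6, 0.014, 0.001, -0.002, 0.001, -0.0, -0.001]
```

Emit:
carry_out:
  steps:
    - [0.4, 0.012, 0.001, -0.002, 0, 0, 0]
    - [-1, 0, 0, 0, 0, 0, 0]
    - [-1, 0, 0, 0, 0, 0, 0]
    - [-1, 0, 0, 0, 0, 0, 0]
    - [-1, 0, 0, 0, 0, 0, 0]
  squeeze: 40

```text
time: 4.58
tool_pos: [0.5014, 0.0761, 0.2156]
tool_rot: [[0.473, 0.881, -0.013], [-0.003, -0.013, -1.0], [-0.881, 0.473, -0.004]]
wrist_force: [6.9, 12.4, -6.1]
grip_width: 0.0378
```

Emit:
carry_out:
  steps:
    - [-1, 0, 0, 0, 0, 0, 0]
    - [-1, 0, 0, 0, 0, 0, 0]
    - [-1, 0, 0, 0, 0, 0, 0]
    - [-1, 0, 0, 0, 0, 0, 0]
    - [-1, 0, 0, 0, 0, 0, 0]
  squeeze: 40

```text
time: 5.2
tool_pos: [0.5014, 0.0762, 0.2156]
tool_rot: [[0.473, 0.881, -0.012], [-0.003, -0.013, -1.0], [-0.881, 0.473, -0.004]]
wrist_force: [5.3, 2.5, -3.6]
grip_width: 0.0378
```

```bash
python3 -c "
from h import *
s=ctrl.get_state(); R=s['tool_rot']; print(s['tool_pos'],s['wrist_force'],s['ft_torque'],s['grip_width'],s['joint_pos']); print('pull dir in tool',R.T@a)"
```

```text
[0.50141049 0.07615738 0.21558728] [ 5.29631     2.49665527 -3.56163074] [-0.30217413 -0.06839251 -0.20651058] 0.03777997979030066 [ 0.14198601 -0.59848235  2.09549402 -0.07614964  1.15727409  1.73924472]
pull dir in tool [-0.99784108 -0.06554411 -0.00414136]
```

Emit:
carry_out:
  steps:
    - [-1, -0.01, -0.001, 0, 0, 0, 0]
    - [-1, -0.01, -0.001, 0, 0, 0, 0]
    - [-1, -0.01, -0.001, 0, 0, 0, 0]
    - [-1, -0.01, -0.001, 0, 0, 0, 0]
    - [-1, -0.01, 0, 0, 0, 0, 0]

```text
time: 5.82
tool_pos: [0.4752, 0.0765, 0.2576]
tool_rot: [[0.476, 0.88, -0.012], [-0.002, -0.013, -1.0], [-0.88, 0.476, -0.004]]
wrist_force: [7.2, 4.1, -11.1]
grip_width: 0.0373
```

```bash
cat >> h.py <<'E'
def pulled():
    s=ctrl.get_state(); R=s['tool_rot']; d=s['tool_pos']-np.array([.50141,.07616,.21559]); al=d@a
    print('t',s['time'],'drawn',al.round(4),'off(world)',(d-al*a).round(4),'F',s['wrist_force'].round(1),'M',s['ft_torque'].round(2),'w',round(s['grip_width'],4),'q',s['joint_pos'].round(2)); print('per mm left to 86.5:',(R.T@(a*.0865-d)).round(4), 'rot err',Ro.from_matrix(R.T@RT).as_rotvec().round(3))
E
python3 -c "
from h import *
pulled()"
```

```text
t 5.825 drawn 0.0495 off(world) [ 0. -0.  0.] F [  7.2   4.1 -11.1] M [-0.19  0.33 -0.22] w 0.0373 q [ 0.15 -0.67  2.07 -0.08  1.25  1.74]
per mm left to 86.5: [-0.0369 -0.0023 -0.0002] rot err [ 0.    -0.005 -0.007]
```

Emit:
carry_out:
  steps:
    - [-1, -0.01, -0.001, 0, 0, 0, 0]
    - [-1, -0.01, -0.001, 0, 0, 0, 0]
    - [-1, -0.009, 0, 0, 0, 0, 0]
    - [-1, -0.006, 0, 0, 0, 0, 0]
    - [-1, -0.002, 0, 0, 0, 0, 0]

```text
time: 6.45
tool_pos: [0.457, 0.0768, 0.2809]
tool_rot: [[0.47, 0.882, -0.012], [-0.003, -0.012, -1.0], [-0.882, 0.47, -0.003]]
wrist_force: [26.5, 1.7, -7.9]
grip_width: 0.0375
```

```bash
python3 -c "
from h import *
pulled()
s=shot('side','s2');c=shot('top','t2')
def red(c):
  h=cv2.cvtColor(c['pixels'],cv2.COLOR_RGB2HSV); m=cv2.inRange(h,(0,150,90),(5,255,255))|cv2.inRange(h,(174,150,90),(180,255,255))
  k,l,st,ce=cv2.connectedComponentsWithStats(m); print([(st[i][4],ce[i].round(1).tolist()) for i in range(1,k) if st[i][4]>2])
red(s);red(c)
i=np.hstack([cv2.resize(s['pixels'][220:340,290:390],(500,600),interpolation=2),cv2.resize(c['pixels'][205:305,310:360],(300,600),interpolation=2)])
cv2.imwrite('pics/m2.png',i[:,:,::-1])"
```

```text
t 6.45 drawn 0.0789 off(world) [-0.0026  0.     -0.0016] F [26.5  1.7 -7.9] M [ 0.04 -2.88 -0.06] w 0.0375 q [ 0.16 -0.71  2.05 -0.08  1.32  1.75]
per mm left to 86.5: [-0.0078  0.0026 -0.0001] rot err [ 0.001 -0.004 -0.001]
[(np.int32(138), [378.2, 219.6]), (np.int32(6), [376.8, 243.3]), (np.int32(47), [429.9, 246.0]), (np.int32(4), [371.5, 248.5]), (np.int32(14), [333.2, 283.9])]
[(np.int32(9), [333.3, 240.2]), (np.int32(98), [409.2, 248.6]), (np.int32(30), [338.5, 271.0]), (np.int32(47), [416.3, 297.6])]
```

View pics/m2.png

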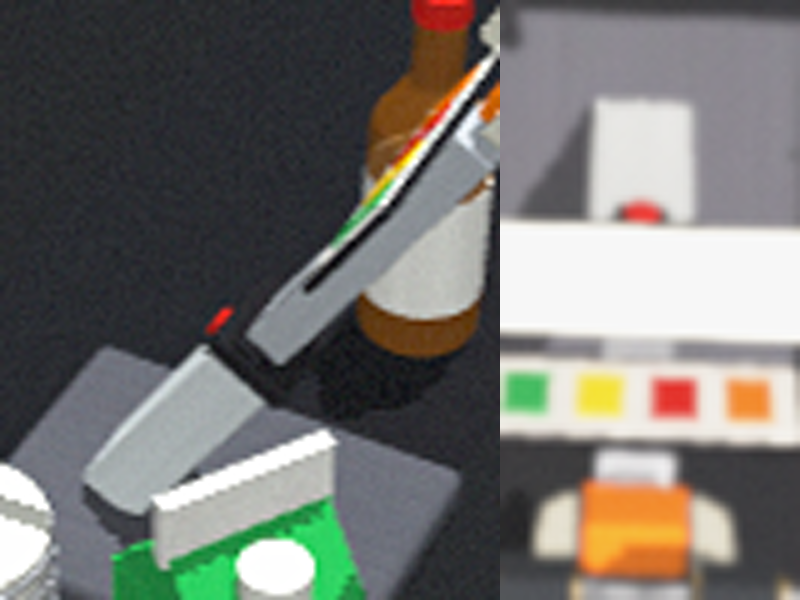

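The red button is plainly out: (220,320) in the side crop and (640,212) in the top crop. I'll relieve the side load, open, and back off along the tool axis.

Emit:
carry_out:
  steps:
    - [-1, 0, 0.002, 0, 0, 0, 0]
    - [-1, 0, 0, 0, 0, 0, 0]
    - [0.6, 0, 0, 0, 0, 0, 0]
    - [0.6, 0, 0, 0, 0, 0, 0]
    - [0.6, 0, 0, 0, 0, 0, 0]

```text
time: 7.18
tool_pos: [0.4577, 0.0768, 0.2814]
tool_rot: [[0.468, 0.884, -0.012], [-0.003, -0.012, -1.0], [-0.884, 0.468, -0.003]]
wrist_force: [1.1, 0.0, -0.9]
grip_width: 0.0635
```

```bash
python3 -c "
from h import *
pulled(); X=fit()[0]; s=ctrl.get_state()
for k in (.03,.05,.07): print(k,q23(X,s['tool_pos']-k*s['tool_rot'][:,0],s['tool_rot'][:,0])[0])"
```

```text
t 7.175 drawn 0.0789 off(world) [-0.0019  0.     -0.0012] F [ 1.1  0.  -0.9] M [-0.02  0.32 -0.02] w 0.0635 q [ 0.16 -0.71  2.05 -0.08  1.32  1.75]
per mm left to 86.5: [-0.0077  0.0017 -0.    ] rot err [ 0.001 -0.004  0.002]
0.03 [-0.72269246  2.02035365]
0.05 [-0.73268627  1.9963623 ]
0.07 [-0.74073883  1.97090591]
```

Joint 2 stays within its range, so I retract.

Emit:
carry_out:
  steps:
    - [0.7, -0.012, 0, 0, 0, 0, 0]
    - [0.7, -0.012, 0, 0, 0, 0, 0]
    - [0.7, -0.012, 0, 0, 0, 0, 0]
    - [0.7, -0.012, 0, 0, 0, 0, 0]
    - [0.7, -0.012, 0, 0, 0, 0, 0]

```text
time: 7.8
tool_pos: [0.4276, 0.0769, 0.3389]
tool_rot: [[0.469, 0.883, -0.012], [-0.002, -0.012, -1.0], [-0.883, 0.469, -0.004]]
wrist_force: [-0.4, -0.1, -0.1]
grip_width: 0.079
```

Emit:
carry_out:
  steps:
    - [0.7, -0.01, 0, 0, 0, 0, 0]
    - [0.7, 0, 0, 0, 0, 0, 0]
    - [0.7, 0, 0, 0, 0, 0, 0]
    - [0.7, 0, 0, 0, 0, 0, 0]
    - [0.7, 0, 0, 0, 0, 0, 0]

```text
time: 8.43
tool_pos: [0.4225, 0.077, 0.3484]
tool_rot: [[0.469, 0.883, -0.012], [-0.002, -0.012, -1.0], [-0.883, 0.469, -0.003]]
wrist_force: [-0.1, -0.9, -0.3]
grip_width: 0.0794
```

```bash
python3 -c "
from h import *
pulled()
s=shot('side','s3');c=shot('top','t3')
h=cv2.cvtColor(s['pixels'],cv2.COLOR_RGB2HSV)[225:300,300:400]; o=cv2.inRange(h,(8,200,120),(18,255,255)); print('orange',np.argwhere(o).min(0)+[225,300],np.argwhere(o).max(0)+[225,300])
x=np.array([a[2]*cy,0,-np.hypot(a[0],a[1])*-1])
for d in (.08,.085,.088):
  C=G+d*a; z=proj(s,[C+np.cross(ys,a)*i*.011+ys*j*.019+a*k*.015 for i in(-1,1) for j in(-1,1) for k in(-1,1)]); print(d,z.min(0),z.max(0))
i=np.hstack([cv2.resize(s['pixels'][150:350,260:460],(480,480),interpolation=2),cv2.resize(c['pixels'][190:310,240:420][:, :],(320,213))[list(range(213))+[0]*267]])
cv2.imwrite('pics/m3.png',i[:,:,::-1])"
```

```text
t 8.425 drawn 0.1545 off(world) [ 0.0029 -0.0004  0.0018] F [-0.1 -0.9 -0.3] M [-0.05  0.18 -0.  ] w 0.0794 q [ 0.18 -0.76  1.97 -0.09  1.46  1.75]
per mm left to 86.5: [ 0.068   0.0014 -0.    ] rot err [ 0.001 -0.004  0.001]
orange [226 365] [250 399]
0.08 [387.15344928 221.83025063] [412.91953914 249.13318353]
0.085 [388.67916783 220.31069896] [414.52895621 247.70273482]
0.088 [389.5998945  219.39372586] [415.50016562 246.8395052 ]
```

View pics/m3.png

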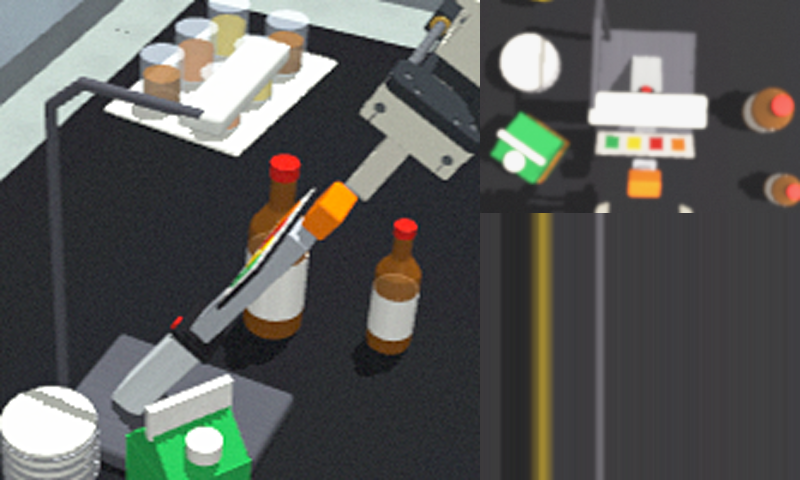

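```bash
python3 -c "
from h import *
A=load('t3')['pixels'];B=load('top0')['pixels']
for n,(x,y) in dict(carton=(268,273),cups=(268,225),bottle=(403,251)).items():
  T=B[y-22:y+22,x-22:x+22]; r=cv2.matchTemplate(A[y-32:y+32,x-32:x+32],T,cv2.TM_CCOEFF_NORMED); print(n,cv2.minMaxLoc(r)[1::2])
ctrl.close_job()"
```

```text
carton (0.9970521330833435, (10, 10))
cups (0.9998787641525269, (10, 10))
bottle (0.9990019798278809, (10, 10))
the job is handed in; nothing more can be done
```

I pulled the card holder out by the orange grip until the red lock button came out, then let go, backed off and handed the job in at about 8.5 s. No verdict came back.

**How it was gripped:** I pinched the grip across its width with the tool tilted 28° instead of the tube's 32°. At 32° joint 2 would have come close to its limit.

**Last checks:**
- **Lock button:** it stands clear of the tube in both the side and top pictures, and the grip stayed up after release.
- **Other objects:** the carton, cups and bottle have not shifted by a whole pixel in the top view. The gripper was clear of everything, with about 1 N at the wrist.

**One disagreement:** the tool travelled only about 79 mm, and the side picture suggests the grip moved about 72–76 mm, both less than 85 mm. The last part of the pull stalled at about 27 N, which fits the end stop. With the button out, this suggests the holder started slightly drawn out. I did not test the lock with a push.

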